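# Stir the clay pebbles in the bowl with the tamper

### The arm

A 6-joint arm with a two-finger parallel gripper is mounted at the origin on the work surface. World frame = base frame: x ahead of the robot, y to its left, z up, the work surface at z = 0. Lengths are in m, angles in rad, forces in N, time in s.
With the tool pointing down it reaches from about 0.325 to 0.775 m from the base axis. Payload 5.5 kg.
Tool frame: the origin (TCP) lies between the finger pads; the fingertips stand 8 mm ahead of it and the grasp point (between the pads) lies 11 mm behind it (tcp_to_tips is the distance from the TCP to the fingertips, in m); z points along the fingers, y is the line along which they close (so a half turn about z gives the same grasp; the last joint's range is limited). The gripper opens to 88 mm and grips with 3 to 60 N. Pads are 20 mm wide; open, the fingers measure 115 mm over their backs; the gripper's body (75 mm by 178 mm) begins 61 mm behind the grasp point.
Start: joints at [-1.226, 0.091, 1.231, -0, 1.82, -0.057], TCP at [0.235, -0.552, 0.231] pointing down, gripper open.
Joint ranges: [-2.87, 2.87], [-0.86, 2.18], [0.17, 2.46], [-1.51, 4.65], [0.06, 2.69], [-2.65, 2.65]. Speed limits (rad/s): [2.57, 2.57, 3.01, 3.14, 3.14, 3.14].

### API

Orientations are given as a unit quaternion [w, x, y, z].
In Python, from bench import * gives the robot as it stands. Calls block until the motion is done:
- move_to(position, orientation): joint-space move of the TCP to a pose.
- move_l(position, speed=0.15, orientation=None): straight line of the TCP; orientation=None keeps the orientation; speed is the mean speed in m/s.
- movej(angles): joint-space move.
- gripper_open() and close(): open the fingers fully, or close them until they stop; the grip force is fixed at half the most.
- hold(seconds).
- inverse_kinematics(position, orientation): joint angles nearest the present ones, or None.
- state(): the state.
- get_image(name): name is "side" or "top" or "wrist"; returns a dict with "frame" (384x512x3 uint8, blue, green, red), "depth" (384x512 float32, m along the optical axis (not along the pixel's ray), 0 where there is no reading), "camera_matrix" (3x3 intrinsics, pixels), "view" (4x4, takes a point from world to camera coordinates). Camera axes: x right, y up, looking along -z (the intrinsics and any distortion apply to the point x, -y, -z); pixel columns grow to the right and rows downward; lengths in m; the calibration is good to about 2 mm. A picture is of the moment at which its call begins.
A pose or a line that the arm cannot do raises IKError and nothing moves.
- job_done(): hands the job in; it is judged then, once.
The state is a dict: "time": time; "joint_pos": joint angles; "dq": joint speeds; "joint_torque": joint torques, N m; "ee_pos": TCP position; "ee_rot": TCP orientation; "ft_force": force on the tool from outside, world axes, zero at the start; "moment": the same for the moment, N m; "finger_gap": finger opening in m; "finger_force": force on a finger pad.
Only numpy, scipy, OpenCV 4.12 (cv2) and the standard library are available. Lean on these libraries where they do the work, as an engineer would, in place of code of your own. Each camera call takes 0.05 s, during which the arm holds its last target. There are 200 camera calls.

### The job

Take the wooden tamper by its handle and stir the clay pebbles in the white bowl: foot down among them close to the bowl's floor, start at the side farthest from the robot, midway between centre and wall, and go two full turns clockwise seen from above, so that most of the pebbles end up in new places. Then stand the tamper upright on the square dark slate slab with its foot wholly on it, and let go. Keep all the pebbles in the bowl, do not shove or tip the bowl, and leave the other things on the bench where they are.

Things in the scene. Friction and masses are not known exactly. Their poses are not given: they have to be found in the camera images.
- bowl: round white stoneware bowl standing on the bench, 1.8 kg, loose, holding six pebbles. Outside diameter 164 mm at the foot, 200 mm at the rim; 60 mm high; wall 6 mm; inner floor flat, 152 mm across, 12 mm above the underside. Origin: centre of the underside. Its axes stay parallel to the world's: x away from the robot, y to the robot's left, z up
- tamper: turned wooden tamper (a pestle-like rod), 150 mm tall, 0.16 kg, standing upright on its foot on the bench. Foot: disc 34 mm across, 18 mm high; above it a 20 mm shaft; handle 28 mm across from 96 to 146 mm height. Origin: centre of the foot's underside, z up along the rod. Grip the handle from above, about 118 mm above the origin
- slate: dark square slab, 110 x 110 x 12 mm, lying flat, does not move. Origin: centre of the underside (its top is 12 mm above); x and y along its sides
- saucer: round terracotta saucer, 120 mm across, 20 mm high, does not move; not used. Origin: centre of the underside
- pebble0: one of six brown clay pebbles lying in a single layer on the bowl's floor, 34 x 24 x 24 mm, 18 g. Origin: its centre
- pebble1: one of six brown clay pebbles lying in a single layer on the bowl's floor, 34 x 24 x 24 mm, 18 g. Origin: its centre
- pebble2: one of six brown clay pebbles lying in a single layer on the bowl's floor, 34 x 24 x 24 mm, 18 g. Origin: its centre
- pebble3: one of six brown clay pebbles lying in a single layer on the bowl's floor, 34 x 24 x 24 mm, 18 g. Origin: its centre
- pebble4: one of six brown clay pebbles lying in a single layer on the bowl's floor, 34 x 24 x 24 mm, 18 g. Origin: its centre
- pebble5: one of six brown clay pebbles lying in a single layer on the bowl's floor, 34 x 24 x 24 mm, 18 g. Origin: its centre
- flowerpot: empty red plastic flowerpot, 96 mm across, 85 mm high, bystander. Origin: centre of the underside
- sprayer: green hand sprayer with lever trigger, 95 mm across, 220 mm high, bystander. Origin: centre of the underside
- scoop: stainless soil scoop lying flat, 260 mm long, 61 mm wide, 34 mm high, bystander. Origin: underside, where the blade (+x) meets the handle (-x)
- fork: hand fork with wooden handle lying flat, 275 mm long, 70 mm wide, 28 mm high, bystander. Origin: underside, near the root of the tines (+x)
- clamp: spring clip clamp lying on its side, 130 mm long, 65 mm wide, 28 mm high, bystander. Origin: underside of the hinge; jaws to +x
Mind the look-alikes: they are no part of the job. Of the things shaped like the tamper, the wooden one is meant.

How it is judged:
On the way, in this order (a step that is already met when the one before it is completed fails the run):
1. turn 1: the tamper's foot, down among the pebbles, passes the far side of the bowl (x of tamper in the frame of bowl between 0.015 and 0.07 m and y of tamper in the frame of bowl between -0.015 and 0.015 m and z of tamper in the frame of bowl below 0.034 m), for 0.04 s.
2. turn 1: the tamper's foot, down among the pebbles, passes the right (-y) side of the bowl (y of tamper in the frame of bowl between -0.07 and -0.015 m and x of tamper in the frame of bowl between -0.015 and 0.015 m and z of tamper in the frame of bowl below 0.034 m), for 0.04 s.
3. turn 1: the tamper's foot, down among the pebbles, passes the near side of the bowl (x of tamper in the frame of bowl between -0.07 and -0.015 m and y of tamper in the frame of bowl between -0.015 and 0.015 m and z of tamper in the frame of bowl below 0.034 m), for 0.04 s.
4. turn 1: the tamper's foot, down among the pebbles, passes the left (+y) side of the bowl (y of tamper in the frame of bowl between 0.015 and 0.07 m and x of tamper in the frame of bowl between -0.015 and 0.015 m and z of tamper in the frame of bowl below 0.034 m), for 0.04 s.
5. turn 2: the tamper's foot, down among the pebbles, passes the far side of the bowl (all of step 1), for 0.04 s.
6. turn 2: the tamper's foot, down among the pebbles, passes the right (-y) side of the bowl (all of step 2), for 0.04 s.
7. turn 2: the tamper's foot, down among the pebbles, passes the near side of the bowl (all of step 3), for 0.04 s.
8. turn 2: the tamper's foot, down among the pebbles, passes the left (+y) side of the bowl (all of step 4), for 0.04 s.
At the end, for the whole second after the job is handed in: the tamper stands upright (within 0.12 rad) and at rest on the square slab, its axis within 38 mm of the slab's centre along each side; all six pebbles are in the bowl and at least four of them lie more than 15 mm from where they started (angle between tamper's own z axis and vertical below 0.12 rad and linear speed of tamper below 0.02 m/s and x of tamper in the frame of slate between -0.038 and 0.038 m and y of tamper in the frame of slate between -0.038 and 0.038 m and z of tamper in the frame of slate between 0.008 and 0.016 m and horizontal distance between each of pebble0, pebble1, pebble2, pebble3, pebble4, pebble5 and bowl below 0.08 m and z of each of pebble0, pebble1, pebble2, pebble3, pebble4, pebble5 in the frame of bowl below 0.06 m and (distance of each of pebble0, pebble1, pebble2, pebble3 from where it was at the start of the episode above 0.015 m or distance of each of pebble0, pebble1, pebble2, pebble4 from where it was at the start of the episode above 0.015 m or distance of each of pebble0, pebble1, pebble2, pebble5 from where it was at the start of the episode above 0.015 m or distance of each of pebble0, pebble1, pebble3, pebble4 from where it was at the start of the episode above 0.015 m or distance of each of pebble0, pebble1, pebble3, pebble5 from where it was at the start of the episode above 0.015 m or distance of each of pebble0, pebble1, pebble4, pebble5 from where it was at the start of the episode above 0.015 m or distance of each of pebble0, pebble2, pebble3, pebble4 from where it was at the start of the episode above 0.015 m or distance of each of pebble0, pebble2, pebble3, pebble5 from where it was at the start of the episode above 0.015 m or distance of each of pebble0, pebble2, pebble4, pebble5 from where it was at the start of the episode above 0.015 m or distance of each of pebble0, pebble3, pebble4, pebble5 from where it was at the start of the episode above 0.015 m or distance of each of pebble1, pebble2, pebble3, pebble4 from where it was at the start of the episode above 0.015 m or distance of each of pebble1, pebble2, pebble3, pebble5 from where it was at the start of the episode above 0.015 m or distance of each of pebble1, pebble2, pebble4, pebble5 from where it was at the start of the episode above 0.015 m or distance of each of pebble1, pebble3, pebble4, pebble5 from where it was at the start of the episode above 0.015 m or distance of each of pebble2, pebble3, pebble4, pebble5 from where it was at the start of the episode above 0.015 m)); the robot touches nothing.
It fails at once if the bowl is shoved more than 25 mm or tipped more than 0.15 rad (distance of bowl from where it was at the start of the episode above 0.025 m or angle between bowl's own z axis and vertical above 0.15 rad).
It fails at once if a bystander is moved more than 20 mm (distance of any of flowerpot, sprayer, scoop, fork, clamp from where it was at the start of the episode above 0.02 m).
It also fails if it takes over 72 s, if anything falls off the work surface, if the arm or the gripper's body presses on something with over 40 N, if the wrist force passes 120 N, or if a joint passes its speed limit or range.

## Working session

There is one attempt and no reset: what is moved stays moved. The work goes in short steps, each a Python script; the robot and the scene stay as the last script left them, time stands still between calls to the robot, and variables do not carry over. Pictures are saved under pics/ and viewed, at most 10 in all, crops included, and the job is handed in when it is done.

```bash
mkdir -p pics; ls; python3 - <<'E'
from bench import *
import cv2,numpy as np
for n in ("top","side"):
    d=get_image(n); cv2.imwrite(f"pics/{n}0.png",d["frame"]); np.savez(f"{n}0.npz",**{k:np.array(v) for k,v in d.items()})
    print(n,d["camera_matrix"],d["view"],d.keys())
s=state();print(s)
E
```

```text
pics
top [[463.22298409   0.         249.22523345]
 [  0.         463.22298409 187.1721603 ]
 [  0.           0.           1.        ]] [[ 0.00867069 -0.99984751 -0.01515866  0.05767138]
 [ 0.98324387  0.00576432  0.18220391 -0.58346025]
 [-0.18208875 -0.0164845   0.98314391 -1.10845398]
 [ 0.          0.          0.          1.        ]] dict_keys(['frame', 'depth', 'camera_matrix', 'view'])
side [[354.77726981   0.         254.45242158]
 [  0.         354.77726981 194.55449454]
 [  0.           0.           1.        ]] [[ 0.99635057 -0.08502454  0.00750823 -0.56674212]
 [ 0.05972604  0.75731934  0.65030779 -0.10718153]
 [-0.06097825 -0.6474861   0.75963373 -0.83435277]
 [ 0.          0.          0.          1.        ]] dict_keys(['frame', 'depth', 'camera_matrix', 'view'])
{'time': 0.1, 'joint_pos': array([-1.22571173e+00,  9.17807025e-02,  1.23173920e+00,  2.05181121e-05,
        1.81979782e+00, -5.67301825e-02]), 'dq': array([ 0.00054207, -0.00071588, -0.0031557 , -0.00010231,  0.00033144,
        0.00031776]), 'joint_torque': array([ 2.52659789e-03, -4.47857630e+01, -4.07570958e+01,  6.99642766e-02,
        2.84627010e-02, -1.27693111e-04]), 'ee_pos': array([ 0.23455851, -0.55198595,  0.22963649]), 'ee_rot': array([-8.55012970e-04,  9.79885036e-01,  1.99560948e-01, -1.14085612e-04]), 'ft_force': array([-0.03772318, -0.61429661,  0.19738913]), 'moment': array([-0.02871529,  0.07187494,  0.01391942]), 'finger_force': 0.0, 'finger_gap': 0.08776910497266967}
```

View pics/top0.png

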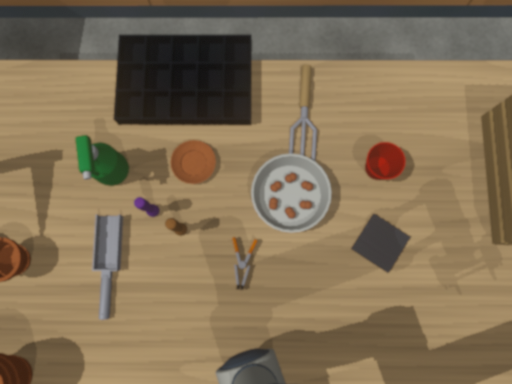

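View pics/side0.png

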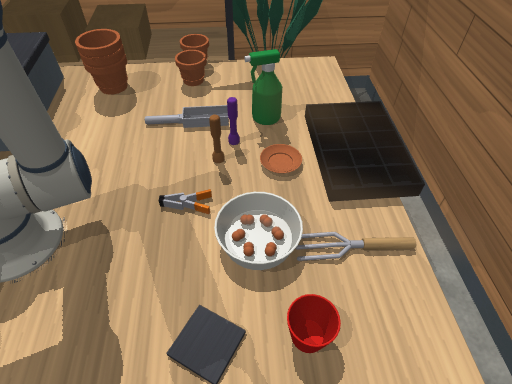

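The top view shows the wooden tamper at about (175,226), with the purple look-alike close by at (148,207). The bowl is at (291,192), the slate at (381,243), and the fork's tines reach the bowl's far edge. Next I localise them from depth.

```bash
cat > h.py <<'E'
import numpy as np, cv2
def cloud(d):
    K=np.array(d["camera_matrix"]);V=np.array(d["view"]);D=np.array(d["depth"]).astype(float)
    v,u=np.mgrid[:D.shape[0],:D.shape[1]]
    P=np.stack([(u-K[0,2])/K[0,0]*D,-(v-K[1,2])/K[1,1]*D,-D],-1)
    W=(P-V[:3,3])@V[:3,:3]
    W[D<=0]=np.nan
    return W
def circ(p):
    A=np.c_[2*p[:,:2],np.ones(len(p))];s=np.linalg.lstsq(A,(p[:,:2]**2).sum(1),rcond=None)[0]
    return s[:2],np.sqrt(s[2]+s[0]**2+s[1]**2)
E
python3 - <<'E'
from h import *
def box(W,c,m): 
    u0,v0,u1,v1=c; k=np.zeros(m.shape,bool);k[v0:v1,u0:u1]=1
    return W[k&m]
B={"top":dict(tam=(160,210,195,245),pur=(130,190,162,222),bowl=(240,140,340,240),slate=(345,205,420,280)),
   "side":dict(tam=(206,110,226,168),pur=(224,92,243,150),bowl=(205,185,312,275),slate=(160,298,252,384))}
for n in B:
    d=np.load(n+"0.npz");W=cloud(d);f=d["frame"].astype(int);z=W[...,2]
    print(n,"table z",np.nanmedian(z))
    for k in("tam","pur"):
        for lo,hi in((.005,.018),(.02,.09),(.1,.14),(.14,.17)):
            p=box(W,B[n][k],(z>lo)&(z<hi)); 
            if len(p): print(k,lo,len(p),np.median(p,0).round(4),p[:,:2].min(0).round(3),p[:,:2].max(0).round(3))
    p=box(W,B[n]["bowl"],(z>.054)&(z<.066)&(f.min(-1)>110)); c,r=circ(p)
    for _ in range(3):
        e=abs(np.hypot(*(p[:,:2]-c).T)-r); q=p[e<.006]; c,r=circ(q)
    print("bowl",c.round(4),r.round(4),len(q))
    # pebbles
    m=(f[...,2]>f[...,0]+45)
    p=box(W,B[n]["bowl"],m&(z>.015)&(z<.05)&(np.hypot(W[...,0]-c[0],W[...,1]-c[1])<.075))
    _,l,cc=cv2.kmeans(p.astype(np.float32),6,None,(3,50,1e-5),10,2) ; print("peb",(cc[:,:2]-c).round(3).tolist(),cc[:,2].round(3))
    m=(f.max(-1)<90)&(z>.005)&(z<.02)
    p=box(W,B[n]["slate"],m); r=cv2.minAreaRect((p[:,:2]*1000).astype(np.float32)); print("slate",r,np.median(p[:,2]),p[:,:2].mean(0))
E
```

```text
top table z -0.0007169122674738539
tam 0.005 24 [0.4767 0.2268 0.0138] [0.45  0.215] [0.528 0.272]
tam 0.02 71 [0.4766 0.2313 0.0301] [0.467 0.225] [0.495 0.25 ]
tam 0.1 38 [0.474  0.2276 0.1233] [0.467 0.225] [0.49  0.244]
tam 0.14 118 [0.4796 0.2372 0.1479] [0.468 0.225] [0.494 0.252]
pur 0.005 28 [0.5208 0.3035 0.0131] [0.501 0.295] [0.546 0.366]
pur 0.02 95 [0.5229 0.3056 0.0298] [0.513 0.296] [0.543 0.326]
pur 0.1 55 [0.5215 0.3017 0.1226] [0.515 0.298] [0.539 0.318]
pur 0.14 115 [0.5276 0.3116 0.1482] [0.516 0.3  ] [0.542 0.326]
bowl [ 0.5695 -0.0421] 0.0956 660
peb [[0.044, -0.0], [-0.047, 0.001], [0.021, 0.037], [0.023, -0.042], [-0.023, 0.044], [-0.026, -0.038]] [0.033 0.033 0.033 0.033 0.033 0.033]
slate ((450.7305908203125, -272.363037109375), (107.83317565917969, 108.693115234375), 57.26034164428711) 0.011009665307357006 [ 0.45003019 -0.27163098]
side table z -0.001101651559148318
tam 0.005 137 [0.4825 0.3936 0.0119] [0.45 0.22] [0.512 0.454]
tam 0.02 200 [0.4858 0.232  0.0381] [0.452 0.223] [0.511 0.398]
tam 0.1 129 [0.4845 0.2276 0.1206] [0.471 0.224] [0.498 0.239]
tam 0.14 76 [0.4845 0.2335 0.1473] [0.471 0.222] [0.497 0.25 ]
pur 0.005 75 [0.5216 0.3052 0.0112] [0.506 0.295] [0.549 0.452]
pur 0.02 179 [0.5302 0.306  0.0408] [0.507 0.297] [0.547 0.453]
pur 0.1 125 [0.5319 0.3018 0.1201] [0.519 0.297] [0.546 0.313]
pur 0.14 64 [0.533  0.3071 0.1472] [0.52  0.298] [0.545 0.323]
bowl [ 0.5729 -0.0433] 0.0958 686
peb [[0.021, 0.034], [0.023, -0.047], [-0.046, -0.003], [0.044, -0.006], [-0.026, -0.043], [-0.024, 0.04]] [0.031 0.031 0.031 0.031 0.031 0.031]
slate ((453.6778869628906, -273.8787841796875), (109.49955749511719, 109.82450866699219), 56.75499725341797) 0.011072743830939372 [ 0.45343615 -0.27747113]
```

Averaging both views gives tamper ≈ (0.482, 0.237), bowl ≈ (0.571, −0.043) and slate ≈ (0.452, −0.273). One pebble sits right on the far-side spot. So I'll lower the foot at the free centre and enter the ring through the gap at +30°. The gripper's closing axis goes perpendicular to the direction of the purple look-alike.

```bash
cat >> h.py <<'E'
a=np.deg2rad(55/2); Q=[0,np.cos(a),np.sin(a),0]
E
python3 - <<'E'
from bench import *
from h import *
move_to([.482,.237,.26],Q); s=state(); print(s["time"],s["ee_pos"],s["joint_pos"].round(2))
d=get_image("wrist"); cv2.imwrite("pics/w1.png",d["frame"])
for n in("wrist","top","side"):
    dd=d if n=="wrist" else get_image(n)
    W=cloud(dd); f=dd["frame"].astype(int)
    p=W[(abs(W[...,2]-.146)<.008)&(np.hypot(W[...,0]-.482,W[...,1]-.237)<.03)&(f[...,2]>f[...,0]+15)]
    if len(p): print(n,len(p),p.min(0),p.max(0),p.mean(0), cv2.minEnclosingCircle((p[:,:2]*1000).astype(np.float32)))
E
```

```text
3.0083 [0.4823334  0.23637522 0.25990296] [ 0.39 -0.07  1.34 -0.    1.87  1.  ]
wrist 578 [0.46830639 0.2263349  0.13826037] [0.49558829 0.25371774 0.15180756] [0.4829106  0.24163849 0.14865196] ((482.0444030761719, 240.1016082763672), 13.905981063842773)
top 8 [0.47787027 0.22506963 0.13903169] [0.49185643 0.23053606 0.14796163] [0.48418109 0.2268752  0.14358625] ((484.86334228515625, 227.80284118652344), 7.508330821990967)
side 82 [0.47082655 0.22516474 0.13819835] [0.4969321  0.25009053 0.15063177] [0.48437786 0.2341618  0.14573208] ((484.1786804199219, 237.28273010253906), 13.413810729980469)
```

View pics/w1.png

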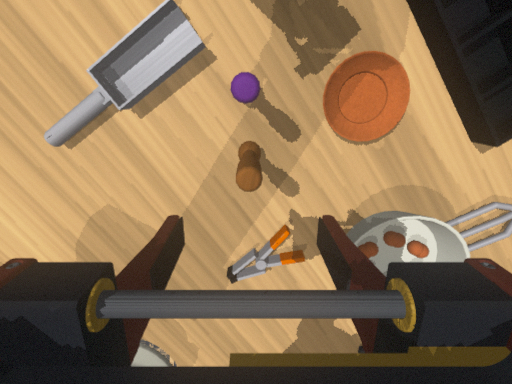

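The wrist view shows the wooden handle's top at about (249,178), between the fingers' planes. The purple one at (245,88) is clear of both fingers. Now I'll grasp at (0.483, 0.238) and lift.

```bash
python3 - <<'E'
from bench import *
from h import *
move_l([.483,.2385,.108],.12); s=state(); print(s["time"],s["ee_pos"],s["ft_force"])
close(); s=state(); print(s["time"],s["finger_gap"],s["finger_force"],s["ft_force"])
move_l([.483,.2385,.23],.12); s=state(); print(s["time"],s["ee_pos"],s["finger_gap"],s["finger_force"],s["ft_force"])
move_to([.571,-.043,.23],Q); s=state(); print(s["time"],s["ee_pos"],s["finger_gap"])
for n in("side","top"):
    d=get_image(n);cv2.imwrite(f"pics/{n}2.png",d["frame"]);W=cloud(d);f=d["frame"].astype(int)
    e=s["ee_pos"]; r=np.hypot(W[...,0]-e[0],W[...,1]-e[1]); 
    for lo,hi in((.115,.14),(.145,.205),(.205,.22)):
        p=W[(r<.03)&(W[...,2]>lo)&(W[...,2]<hi)]
        if len(p):print(n,lo,len(p),p.min(0).round(3),p.max(0).round(3),np.median(p,0).round(4))
E
```

```text
4.575 [0.483494   0.23871031 0.10906567] [ 0.03579434  0.9984071  -0.24514101]
5.5333 0.02757843625695706 29.984820371664682 [-1.15727817  0.0161191  -0.08778073]
6.7 [0.48268906 0.23839702 0.22881041] 0.027625438232117498 29.98364732231039 [ 0.15199695  0.13195617 -1.35688874]
7.8333 [ 0.57093646 -0.04193904  0.22992792] 0.02726302444316512
side 0.115 90 [ 0.557 -0.06   0.121] [ 0.588 -0.033  0.14 ] [ 0.5702 -0.0557  0.132 ]
side 0.145 217 [ 0.559 -0.057  0.145] [ 0.586 -0.036  0.203] [ 0.5721 -0.0497  0.1678]
side 0.205 39 [ 0.56  -0.056  0.206] [ 0.579 -0.045  0.22 ] [ 0.5696 -0.0528  0.213 ]
top 0.115 19 [ 0.553 -0.041  0.124] [ 0.568 -0.025  0.139] [ 0.5581 -0.03    0.134 ]
top 0.145 8 [ 0.557 -0.04   0.146] [ 0.565 -0.029  0.151] [ 0.5594 -0.0332  0.1498]
```

View pics/side2.png

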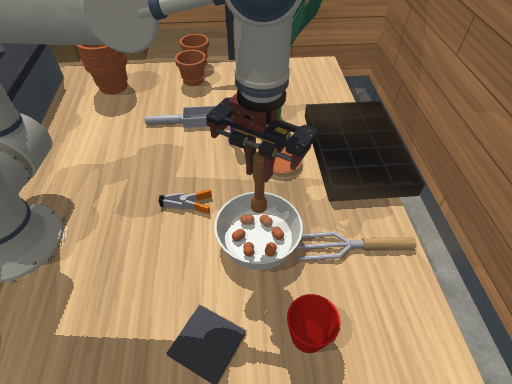

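The tamper hangs upright at about (259,190), centred over the bowl, with its foot about 0.109 m below the TCP. Next I stir, watching the horizontal force.

```bash
cat > stir.py <<'E'
from bench import *
from h import *
C=np.array([.571,-.043]); Z=.127
def go(r,deg,sp):
    t=np.deg2rad(deg); move_l([C[0]+r*np.cos(t),C[1]+r*np.sin(t),Z],sp)
    s=state(); F=s["ft_force"]; print(deg,round(s["time"],2),(s["ee_pos"]-[*C,.109]).round(4),F.round(1),round(s["finger_gap"],4))
    return np.hypot(F[0],F[1])
def stir(degs,r=.037,sp=.07,lim=8):
    for g in degs:
        if go(r,g,sp)>lim: print("force stop"); return False
    return True
E
python3 - <<'E'
from stir import *
move_l([*C,.16],.1); move_l([*C,Z],.04); s=state(); print(s["time"],s["ee_pos"],s["ft_force"])
if abs(s["ft_force"][2]+1.4)<4:
    go(.02,30,.05); go(.036,30,.05)
    stir([7,-15])
d=get_image("side");cv2.imwrite("pics/side3.png",cv2.resize(d["frame"][170:290,190:330],None,fx=4,fy=4))
E
```

```text
9.7583 [ 0.57117014 -0.04302575  0.12734755] [ 0.12286165  0.01808104 -0.34661552]
30 10.31 [0.0174 0.0102 0.0178] [ 0.6 -1.  -2. ] 0.0275
30 10.78 [0.0313 0.0182 0.0178] [ 0.2  0.5 -2.6] 0.0274
7 11.13 [0.0368 0.0037 0.0179] [ 0.4  0.6 -1.3] 0.0275
-15 11.48 [ 0.0356 -0.0101  0.018 ] [-1.  -0.1 -1.9] 0.0269
```

View pics/side3.png

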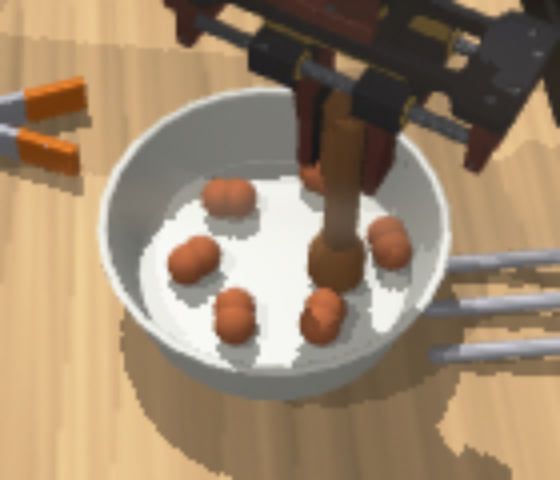

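The foot is at (335,262) among the pebbles, with the far pebble (390,242) squeezed outward and forces around 1 N. I'll continue turn 1.

```bash
python3 - <<'E'
from stir import *
ok=stir(range(-37,-340,-23))
d=get_image("side");cv2.imwrite("pics/side4.png",cv2.resize(d["frame"][170:290,190:330],None,fx=4,fy=4))
E
```

```text
-37 11.88 [ 0.0294 -0.0227  0.0181] [ 0.3  0.7 -1.1] 0.0274
-60 12.24 [ 0.0182 -0.0318  0.0182] [ 0.5  1.8 -1.2] 0.0272
-83 12.6 [ 0.0042 -0.0361  0.0181] [-0.7  5.1 -1.6] 0.0277
-106 12.96 [-0.0101 -0.0364  0.0182] [-0.4  0.1 -1.1] 0.0274
-129 13.32 [-0.0232 -0.0288  0.0181] [-0.7 -2.  -1.4] 0.0273
-152 13.68 [-0.0328 -0.017   0.0181] [-1.   0.3 -1. ] 0.0274
-175 14.03 [-0.0369 -0.0027  0.018 ] [ 0.5  0.2 -1. ] 0.0276
-198 14.39 [-0.0351  0.0119  0.018 ] [-0.7 -0.4 -0.8] 0.0272
-221 14.75 [-0.0278  0.0247  0.0179] [ 0.4  0.1 -2.2] 0.0274
-244 15.11 [-0.016   0.0335  0.0178] [-0.2  0.2 -2.3] 0.0277
-267 15.47 [-0.0019  0.0369  0.0178] [-0.4 -0.3 -1.1] 0.0273
-290 15.82 [0.0126 0.0346 0.0178] [ 0.   1.  -1.3] 0.0274
-313 16.18 [0.0253 0.0269 0.0179] [-1.1 -0.3 -1.7] 0.0278
-336 16.54 [0.034  0.0146 0.0179] [ 0.5 -0.3 -1.9] 0.0274
```

View pics/side4.png

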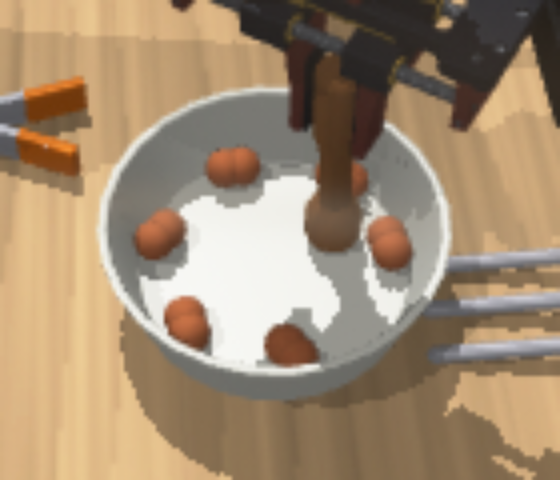

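All six pebbles have moved out toward the wall and the bowl has not shifted. Before choosing the radius of turn 2, I'll measure how far they moved.

```bash
cat > peb.py <<'E'
from h import *
def pebs(d,C):
    W=cloud(d);f=d["frame"].astype(int);r=np.hypot(W[...,0]-C[0],W[...,1]-C[1])
    m=((f[...,2]-f[...,0])/(f[...,2]+1.)>.45)&(W[...,2]>.014)&(W[...,2]<.05)&(r<.09)
    n,l,st,_=cv2.connectedComponentsWithStats(m.astype(np.uint8))
    return [(W[l==i].mean(0)-[*C,0]).round(3).tolist()+[int(st[i,4])] for i in range(1,n) if st[i,4]>8]
def rim(d,C):
    W=cloud(d);f=d["frame"].astype(int);r=np.hypot(W[...,0]-C[0],W[...,1]-C[1])
    p=W[(W[...,2]>.054)&(W[...,2]<.066)&(f.min(-1)>100)&(abs(r-.096)<.015)]
    for _ in range(4): c,R=circ(p); p=p[abs(np.hypot(*(p[:,:2]-c).T)-R)<.006]
    return c,R
E
python3 - <<'E'
from bench import *
from peb import *
C=[.571,-.0427]
for t,d in(("0",np.load("side0.npz")),("now",get_image("side")),("top0",np.load("top0.npz")),("topnow",get_image("top"))):
    print(t,rim(d,C)); [print("  ",x,np.hypot(x[0],x[1]).round(3)) for x in pebs(d,C)]
E
```

```text
0 (array([ 0.5730523 , -0.04345652]), np.float64(0.0957496740516985))
   [-0.022, 0.04, 0.032, 71] 0.046
   [0.022, 0.034, 0.032, 70] 0.04
   [0.046, -0.007, 0.031, 105] 0.047
   [-0.045, -0.005, 0.031, 111] 0.045
   [-0.024, -0.044, 0.031, 113] 0.05
   [0.025, -0.048, 0.031, 114] 0.054
now (array([ 0.57301247, -0.04368421]), np.float64(0.09564075565493949))
   [-0.017, 0.062, 0.03, 105] 0.064
   [0.057, 0.046, 0.031, 27] 0.073
   [-0.063, 0.015, 0.03, 109] 0.065
   [0.069, -0.002, 0.031, 105] 0.069
   [0.035, 0.004, 0.026, 23] 0.035
   [-0.05, -0.046, 0.032, 105] 0.068
   [0.005, -0.066, 0.032, 95] 0.066
top0 (array([ 0.56953507, -0.04219553]), np.float64(0.09553933621675001))
   [0.042, -0.001, 0.033, 60] 0.042
   [0.019, 0.038, 0.033, 60] 0.042
   [0.022, -0.042, 0.033, 59] 0.047
   [-0.025, 0.044, 0.033, 63] 0.051
   [-0.028, -0.038, 0.033, 58] 0.047
   [-0.048, 0.002, 0.034, 59] 0.048
topnow (array([ 0.56975369, -0.04189987]), np.float64(0.09528140640344228))
   [0.002, -0.062, 0.034, 44] 0.062
   [-0.054, -0.041, 0.033, 64] 0.068
   [-0.067, 0.021, 0.033, 66] 0.07
```

Every visible pebble has moved 22–27 mm and the bowl is unmoved, with forces low. I'll do turn 2, then lift out and carry the tamper over the slate.

```bash
python3 - <<'E'
from stir import *
ok=stir(range(-360,-725,-24),r=.039)
if ok:
    go(.0,0,.08); move_l([*C,.24],.12)
    move_to([.452,-.273,.24],Q); move_l([.452,-.273,.15],.1)
    s=state(); print(s["time"],s["ee_pos"],s["finger_gap"])
    d=get_image("side"); cv2.imwrite("pics/side5.png",d["frame"]); W=cloud(d); e=s["ee_pos"]; r=np.hypot(W[...,0]-e[0],W[...,1]-e[1])
    for lo,hi in((.034,.06),(.065,.12)):
        p=W[(r<.03)&(W[...,2]>lo)&(W[...,2]<hi)]
        if len(p):print(lo,len(p),p.min(0).round(3),p.max(0).round(3),np.median(p,0).round(4))
E
```

```text
-360 17.07 [ 0.0371 -0.0002  0.0171] [-6.2  1.4  0.3] 0.0277
-384 17.45 [ 0.0347 -0.0163  0.0175] [-4.5  0.3 -0.7] 0.0277
-408 17.83 [ 0.0265 -0.0295  0.0186] [ 0.9  1.  -1.5] 0.0277
-432 18.22 [ 0.0118 -0.0373  0.0182] [ 1.   0.6 -1.1] 0.0274
-456 18.6 [-0.004  -0.0387  0.0182] [ 0.  -0.  -1.1] 0.0277
-480 18.98 [-0.0194 -0.0337  0.0182] [ 0.3 -0.4 -2. ] 0.0276
-504 19.37 [-0.0317 -0.0226  0.0182] [-0.1  0.1 -1.7] 0.0275
-528 19.75 [-0.0382 -0.0077  0.0181] [ 0.2 -0.6 -1.3] 0.0272
-552 20.13 [-0.0381  0.0086  0.018 ] [ 0.7 -0.3 -0.8] 0.0274
-576 20.52 [-0.0314  0.0233  0.0179] [ 0.3  0.8 -1.8] 0.0275
-600 20.9 [-0.0192  0.0339  0.0179] [-0.2 -0.7 -1.1] 0.0274
-624 21.28 [-0.0039  0.0383  0.0179] [ 0.9 -2.1 -0.4] 0.027
-648 21.67 [0.0119 0.0374 0.0177] [-0.7 -0.1 -1.6] 0.0274
-672 22.05 [0.0264 0.029  0.0179] [-0.6 -0.1 -1.1] 0.0273
-696 22.43 [0.0358 0.0155 0.0179] [-0.4  0.4 -1.2] 0.0276
-720 22.82 [ 0.038  -0.0003  0.0176] [-5.4  2.2  0.1] 0.0276
0 23.45 [ 0.0005 -0.0002  0.0184] [ 0.5 -0.2 -1.8] 0.0275
26.6083 [ 0.45234897 -0.27321895  0.15094636] 0.027469685721327568
0.034 59 [ 0.441 -0.288  0.044] [ 0.473 -0.263  0.06 ] [ 0.46   -0.2851  0.0526]
0.065 189 [ 0.442 -0.286  0.065] [ 0.47  -0.263  0.12 ] [ 0.4571 -0.2799  0.0749]
```

View pics/side5.png

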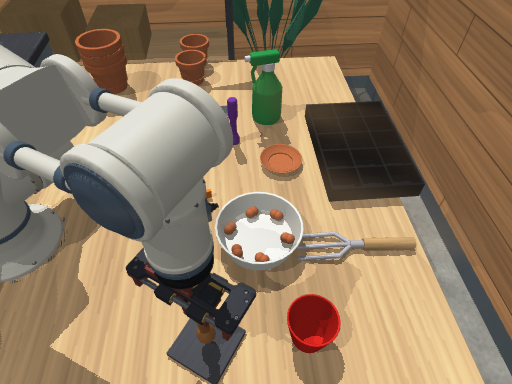

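The pebbles are all in the bowl around (258,235), and the foot hangs over the slate's middle at (206,335). I'll lower it until contact, release, and check.

```bash
python3 - <<'E'
from bench import *
from peb import *
move_l([.450,-.273,.126],.06)
for z in(.124,.1225,.121,.120,.119,.118):
    move_l([.450,-.273,z],.02); s=state(); print(z,s["ee_pos"].round(4),s["ft_force"].round(1))
    if s["ft_force"][2]>3: break
gripper_open(); hold(.4); move_l([.450,-.273,.30],.1)
move_to([.36,-.20,.34],Q); hold(.3)
s=state(); print(s["time"],s["ft_force"])
for n in("side","top","wrist"):
    d=get_image(n); cv2.imwrite(f"pics/{n}6.png",d["frame"]); W=cloud(d); r=np.hypot(W[...,0]-.452,W[...,1]+.273)
    for lo,hi in((.02,.03),(.035,.1),(.112,.156),(.156,.17)):
        p=W[(r<.04)&(W[...,2]>lo)&(W[...,2]<hi)]
        if len(p):print(n,lo,len(p),p.min(0).round(3),p.max(0).round(3),np.median(p,0).round(4))
    if n!="wrist": print(rim(d,[.571,-.0427]),pebs(d,[.571,-.0427]))
E
```

```text
0.124 [ 0.4501 -0.273   0.1242] [-0.4 -0.2 -1.7]
0.1225 [ 0.45   -0.273   0.1225] [-0.5  0.4 -1.1]
0.121 [ 0.4499 -0.273   0.1208] [-0.5 -0.6 -1.6]
0.12 [ 0.4501 -0.2731  0.1202] [ 0.7 -0.3 -1.1]
0.119 [ 0.4502 -0.2731  0.12  ] [-1.8  1.2  5.2]
32.7083 [ 0.33210999 -0.36004437  0.58957362]
side 0.02 36 [ 0.439 -0.287  0.02 ] [ 0.469 -0.265  0.03 ] [ 0.4568 -0.2845  0.0248]
side 0.035 195 [ 0.44  -0.285  0.035] [ 0.468 -0.263  0.098] [ 0.4562 -0.2788  0.0491]
side 0.112 179 [ 0.442 -0.285  0.112] [ 0.467 -0.266  0.156] [ 0.4574 -0.2824  0.1354]
side 0.156 221 [ 0.441 -0.284  0.156] [ 0.467 -0.258  0.163] [ 0.4543 -0.2725  0.1605]
(array([ 0.57433871, -0.04414409]), np.float64(0.09569995021722745)) [[-0.008, 0.059, 0.03, 100], [0.05, 0.047, 0.03, 105], [-0.063, 0.016, 0.03, 107], [0.067, -0.023, 0.03, 117], [-0.049, -0.046, 0.032, 99], [0.003, -0.069, 0.032, 95]]
top 0.02 18 [ 0.436 -0.279  0.021] [ 0.465 -0.254  0.03 ] [ 0.4517 -0.2573  0.0246]
top 0.035 88 [ 0.437 -0.279  0.035] [ 0.465 -0.256  0.089] [ 0.4483 -0.2627  0.0443]
top 0.112 69 [ 0.437 -0.284  0.112] [ 0.463 -0.256  0.156] [ 0.4463 -0.2597  0.1374]
top 0.156 114 [ 0.437 -0.282  0.156] [ 0.464 -0.257  0.166] [ 0.4504 -0.2697  0.1605]
(array([ 0.57085119, -0.04277946]), np.float64(0.09547006807964806)) [[0.063, -0.016, 0.033, 61], [0.047, 0.053, 0.033, 69], [-0.0, -0.065, 0.033, 58], [-0.012, 0.066, 0.033, 69], [-0.053, -0.042, 0.033, 60], [-0.067, 0.023, 0.033, 70]]
wrist 0.02 31 [ 0.434 -0.27   0.02 ] [ 0.464 -0.253  0.03 ] [ 0.4469 -0.2555  0.0256]
wrist 0.035 224 [ 0.437 -0.281  0.035] [ 0.465 -0.255  0.1  ] [ 0.4481 -0.2619  0.0485]
wrist 0.112 228 [ 0.437 -0.276  0.112] [ 0.464 -0.256  0.156] [ 0.4475 -0.2583  0.1368]
wrist 0.156 364 [ 0.437 -0.283  0.156] [ 0.464 -0.256  0.165] [ 0.4506 -0.268   0.1614]
```

View pics/side6.png

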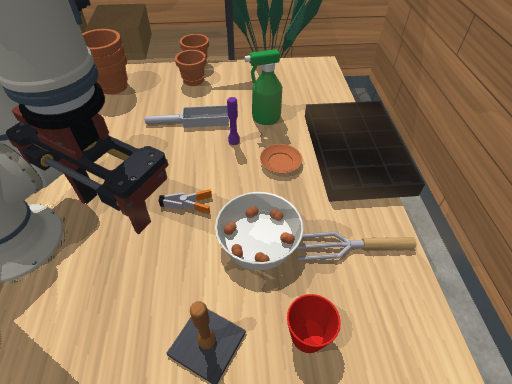

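View pics/top6.png

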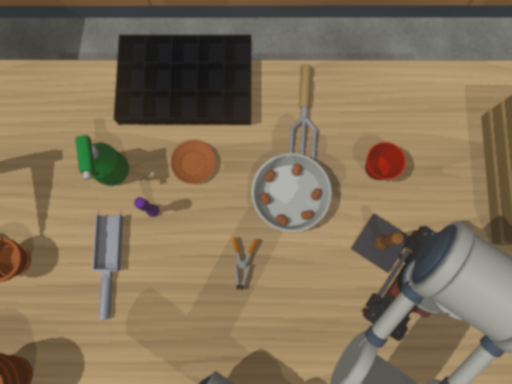

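The tamper stands upright on the middle of the slate, at (205,330) in the side view. All six pebbles are in the bowl, at least 20 mm from where they started. The bowl has shifted only about 1 mm and the bystanders are in place, so I'm handing in.

```bash
python3 -c "
from bench import *
print(job_done(), state()['time'])"
```

```text
the job is handed in; nothing more can be done
the job is handed in; nothing more can be done
```

The job is handed in, though the bench returned no verdict: I stirred two full clockwise turns, all six pebbles are still in the bowl in new places, and the wooden tamper stands upright on the slate, let go of, at about 33 s of the 72 s allowed.

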